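# Lock down the lamp's retaining ring

### The job

The glass of the work lamp is loose. Take the two-pin spanner from its wooden rest, put both its pins into the holes of the lamp's recessed retaining ring and turn the ring clockwise (seen from above) fully home; then swing the lamp's catch handle in over the ring, past its hump, until it drops fully into the low notch, and leave the spanner back level astride its rest. Do not knock over the jar or the mug.

Things in the scene. Friction and masses are not known exactly. Their poses are not given: they have to be found in the camera images.
- ring (a joint): turn of the retaining ring in rad: 0 is fully loose, 1.15 is fully home against a hard stop; grows clockwise seen from above. It turns stiffly (about 0.2 N m), stays where it is left and does not rise or sink.
- lamp_rim (a point): centre of the round grey lamp housing, level with its rim, 60 mm above the bench; the lamp is fixed, lying on its back, its rim 150 mm in outside and 126 mm in inside diameter. x points to the catch's pivot, outside the rim. A small steel hump and stop lug on either side of the catch's notch stand up to 14 mm above the rim.
- ring_mid (a point): centre of the aluminium retaining ring, on its upright axis, level with its flat top, 8 mm below the lamp's rim, 52 mm above the bench. The ring is 120 mm across outside, 76 mm inside and 14 mm thick. x points from the centre to hole 0 and turns with the ring. The glass dome inside the ring rises 4 mm above the ring's top.
- ring_hole0 (a point): mouth centre of one of the ring's two round pin holes, in the ring's top, 49 mm from the axis; 13 mm in diameter, 14 mm deep, right through
- ring_hole1 (a point): the same for the opposite hole, 98 mm from the first
- spanner_grip (a point): centre of the spanner's upright black grip, a block 60 mm long (x), 24 mm wide (y, the way to grasp it from above) and 45 mm high (z up). It stands on the steel bar, whose top is 22.5 mm and underside 32.5 mm below this point. With the pins fully in, this point is 60.5 mm above the ring's top. Mass 0.3 to 0.5 kg.
- spanner_bar (a point): middle of the underside of the spanner's flat steel bar, 122 mm long (x), 28 mm wide, 10 mm thick. At x = +49 and -49 mm a leg of 14 mm diameter goes down 28 mm from here and ends in a tapered pin, 8 mm in diameter and 12 mm long (tips 40 mm below this point). Fully engaged, the leg shoulders stand on the ring's top. Either way round fits.
- rest_top (a point): centre of the top of the spanner's rest, a fixed wooden block 56 mm long (x), 46 mm wide, 55 mm high; the spanner's bar lies flat along x across its top, one leg hanging down at each end (14 mm free at each end when centred), so that the grip centre is 32.5 mm above this point
- catch (a joint): swing of the lamp's catch handle in rad: 0 to 0.25 is open (lever lying beside the rim), 1.5 to its stop at 1.6 is locked, pointing in over the ring, down in the low notch; grows anticlockwise seen from above. It climbs 5 mm to a hump at 0.95, then a spring presses it 10 mm down into the notch. Some 5 N at the knob moves it over the hump; short of the climb (0.5) it stays where it is left.
- catch_knob (a point): middle of the upright black knob (18 mm diameter, 30 mm high) on the catch lever, 60 mm from its pivot, 95 mm above the bench with the catch open and 90 mm when locked. The lever under it is 14 mm wide and 8 mm thick, its top 15 mm below this point. Push the knob sideways; no grasp is needed.
- catch_pivot (a point): the catch's upright pivot axis, at lever height, 98 mm from the lamp's centre and 76 mm above the bench with the catch open; its hub is 24 mm across, and a thin steel pivot pin stands up to 95 mm above the bench
- jar_mid (a point): middle of a loose screw-top glass jar, 60 mm across, 85 mm high, standing on the bench; a bystander
- mug_mid (a point): middle of a loose white mug, 82 mm across, 92 mm high, standing on the bench; a bystander
Mind the look-alikes: they are no part of the job. What is shaped like the part that bears spanner_grip but orange is not meant. Leave any purple look-alike of the part that bears rest_top alone.

How it is judged:
By the outcome, as a careful person would: the job done as asked, in the order asked, and still so for the second after the job is handed in, with the robot touching nothing.
It also fails if it takes over 67 s, if anything falls off the work surface, if the arm or the gripper's body presses on something with over 40 N, if the wrist force passes 120 N, or if a joint passes its speed limit or range.

### The arm

A 7-joint arm with a two-finger parallel gripper is mounted at the origin on the work surface. World frame = base frame: x ahead of the robot, y to its left, z up, the work surface at z = 0. Lengths are in m, angles in degrees, forces in N, time in s.
With the tool pointing down it reaches from about 0.425 to 0.875 m from the base axis. Payload 4.7 kg.
Tool frame: the origin (TCP) lies at the very end of the fingers, on their centre line; the grasp point (between the pads) lies 19 mm behind it; z points along the fingers, y is the direction in which the jaws open and shut (so a half turn about z gives the same grasp; the last joint's range is limited). The gripper opens to 87 mm and grips with 3 to 60 N. Pads are 19 mm wide; open, the fingers measure 117 mm over their backs; the gripper's body (75 mm by 190 mm) begins 51 mm behind the grasp point.
Start: joints at [-68.119, 18.392, -4.016, 83.108, 1.295, 78.541, -3.26], TCP at [0.234, 0.607, 0.223] pointing down, gripper open.
Joint ranges: [-163.93, 163.93], [-17.29, 119.83], [-79.2, 71.16], [3.27, 140.29], [-89.18, 269.18], [5.43, 117.66], [-154.24, 154.24]. Speed limits (degrees/s): [147.25, 147.25, 180, 180, 180, 180, 180].

### API

Orientations are given as [roll, pitch, yaw] about the fixed x, y, z axes, in that order (R = Rz(yaw) Ry(pitch) Rx(roll)).
In Python, from cell import monitor, read_camera, camera_info, env, look_for gives the robot as it stands.
- The arm moves only by the tool servo_tool, never from a script. Its argument "commands" is one flat list of numbers, 6 for each row, row after row: the shift along the tool's x, y, z in mm, then the turn, a rotation vector about the tool's x, y, z in degrees. A call has 1 to 10 rows; each row shifts and turns the commanded pose from where the row before left it, along the tool's axes as they then stand; what a row does not reach is not made up. A row lasts 1/10 s, in which the tool goes at most 50 mm and 8.59 degrees, less where a joint would pass 70% of its speed; a pose out of reach is approached as far as the arm can. A call is refused whole if a number of a shift passes 50 or a number of a turn 8.59, either way. A call with a gripper value outside its range is refused whole. "jaw" is the finger opening in mm, from 0 to 87, set as the call begins (left out, the last holds). The fingers move at their own pace and stop on an object; "newtons" is the grip in N (left out, the last holds). Time passes only in rows, so rows that do not move let the fingers close. It gives the time, the measured TCP pose, the force and the opening at its end, in the units of the state.
- monitor.get_obs(): the state, without advancing time (a new reading comes with each control period).
- read_camera(name): name is "scene" or "top"; returns (picture, depth): 384x512x3 uint8, red, green, blue; 384x512 float32, m along the optical axis (not along the pixel's ray), 0 where there is no reading.
- camera_info(name): a dict with "camera_matrix" (3x3 intrinsics, pixels), "R" (3x3) and "t" (3): a world point X has camera coordinates R X + t. Camera axes: x right, y down, z forward; pixel columns grow to the right and rows downward; lengths in m; the calibration is good to about 2 mm. A picture is of the moment at which its call begins. camera_info takes no time and is no camera call.
- env.sign_off(): hands the job in, once; it reports no verdict.
Trained networks look in the newest picture that a camera, given by its name, has taken for a name from the list of things; names that differ only in an ending like _2 or _b are one class to them, and where a whole thing is asked for, a point or a joint stands for the part that bears it (a point fixed in the world has none). Each returns a list of dicts, best first, with "conf" (0 to 1); they miss things now and then, are a little off and sometimes report something else, mostly with a low value. They report only what shows in the picture. A call takes as long as a camera call. They do not tell look-alikes from the thing itself.
- look_for(camera, label): "box" ([left, top, width, height] in pixels, round what is visible of it).
The state is a dict: "time_s": time; "qpos": joint angles; "joint_velocities": joint speeds; "effort": joint torques, N m; "tool_pos": TCP position; "tool_rot": TCP orientation; "force": force on the tool from outside, world axes, zero at the start; "wrist_torque": the same for the moment, N m; "grip_width": finger opening in m.
Only numpy, scipy, OpenCV 4.12 (cv2) and the standard library are available. Lean on these libraries where they do the work, as an engineer would, in place of code of your own. Each camera call takes 0.05 s, during which the arm holds its last target.

## Working session

There is one attempt and no reset: what is moved stays moved. The work goes in short steps, Python scripts to look and compute and a tool call to move; the robot and the scene stay as the last step left them, time stands still between calls to the robot, and variables do not carry over. Pictures are saved under pics/ and viewed, and the job is handed in when it is done.

Besides the shell and the picture viewer there is one more tool, called as a command line: name --argument value ..., lists and objects as JSON in quotes. servo_tool: Moves the arm, as the interface text tells. Its arguments: {"type":"object","properties":{"commands":{"type":"array","items":{"type":"number"}},"jaw":{"type":"number"},"newtons":{"type":"number"}},"required":["commands"]}

```bash
mkdir -p pics; ls; cat > h.py <<'E'
import numpy as np, cv2, pickle
from cell import monitor, read_camera, camera_info, env, look_for
def snap(name,fn):
    im,d=read_camera(name)
    np.savez(f'pics/{fn}.npz',im=im,d=d)
    cv2.imwrite(f'pics/{fn}.png',im[:,:,::-1])
    return im,d
def load(fn):
    z=np.load(f'pics/{fn}.npz'); return z['im'],z['d']
def world(name,u,v,z):
    c=camera_info(name);K=np.array(c['camera_matrix']);R=np.array(c['R']);t=np.array(c['t'])
    u=np.atleast_1d(u).astype(float);v=np.atleast_1d(v).astype(float);z=np.atleast_1d(z)
    p=np.stack([(u-K[0,2])/K[0,0]*z,(v-K[1,2])/K[1,1]*z,z],-1)
    return (p-t)@R
def onplane(name,u,v,h):
    c=camera_info(name);R=np.array(c['R']);t=np.array(c['t'])
    a=world(name,u,v,0.0*np.atleast_1d(u)); b=world(name,u,v,1.0+0.0*np.atleast_1d(u))
    s=(h-a[:,2])/(b[:,2]-a[:,2]); return a+s[:,None]*(b-a)
def proj(name,X):
    c=camera_info(name);K=np.array(c['camera_matrix']);R=np.array(c['R']);t=np.array(c['t'])
    p=(np.atleast_2d(X)@R.T+t)@K.T; return p[:,:2]/p[:,2:]
def cloud(name,d):
    v,u=np.mgrid[0:384,0:512]; return world(name,u.ravel(),v.ravel(),d.ravel()).reshape(384,512,3)
E
python3 - <<'E'
from h import *
for n in ('scene','top'):
    snap(n,n+'0'); c=camera_info(n); print(n,c['camera_matrix'],(-np.array(c['R']).T@np.array(c['t'])).round(3),np.array(c['R']).round(2).tolist())
    for l in ('ring_mid','lamp_rim','spanner_grip','rest_top','catch_knob','jar_mid','mug_mid'):
        print(l,[(np.round(o['box']).tolist(),round(o['conf'],2)) for o in look_for(n,l)][:4])
print(monitor.get_obs())
E
```

```text
pics
scene [[374.24776674   0.         253.27517247]
 [  0.         374.24776674 192.66552155]
 [  0.           0.           1.        ]] [ 1.466 -0.332  0.837] [[0.37, 0.93, -0.02], [0.54, -0.24, -0.8], [-0.75, 0.28, -0.59]]
ring_mid [([265.0, 182.0, 36.0, 15.0], 0.75)]
lamp_rim [([258.0, 177.0, 47.0, 44.0], 0.97)]
spanner_grip [([179.0, 201.0, 22.0, 28.0], 0.8), ([112.0, 188.0, 31.0, 19.0], 0.73), ([162.0, 187.0, 29.0, 26.0], 0.63)]
rest_top [([216.0, 206.0, 17.0, 23.0], 0.73), ([183.0, 219.0, 12.0, 20.0], 0.55)]
catch_knob [([280.0, 193.0, 25.0, 12.0], 0.57)]
jar_mid [([267.0, 238.0, 22.0, 34.0], 0.64)]
mug_mid [([352.0, 182.0, 38.0, 35.0], 0.73)]
top [[430.8239026    0.         256.2155483 ]
 [  0.         430.8239026  188.22889859]
 [  0.           0.           1.        ]] [0.298 0.039 1.255] [[0.02, -1.0, -0.0], [-0.99, -0.02, -0.17], [0.17, 0.01, -0.99]]
ring_mid [([208.0, 165.0, 35.0, 42.0], 0.59)]
lamp_rim [([200.0, 146.0, 54.0, 74.0], 0.68)]
spanner_grip [([332.0, 225.0, 33.0, 46.0], 0.98), ([381.0, 254.0, 44.0, 47.0], 0.96), ([200.0, 167.0, 43.0, 41.0], 0.74), ([339.0, 16
[... 197 characters left out ...]
], 0.76)]
{'time_s': 0.8, 'qpos': array([-68.11759097,  18.38965558,  -4.0164274 ,  83.10833366,
         1.29214597,  78.54147752,  -3.25960817]), 'joint_velocities': array([-0.00165817, -0.03901065, -0.07017894,  0.05647636,  0.00463006,
       -0.03571675, -0.09572895]), 'effort': array([ 3.30308430e-04, -4.91037297e+01, -4.02559955e-01, -3.12744105e+01,
       -6.35116012e-02,  3.38429085e-02,  8.88748701e-06]), 'tool_pos': array([0.23373987, 0.60653057, 0.22260541]), 'tool_rot': array([ 1.79994490e+02, -5.99830586e-05,  1.58926540e+02]), 'force': array([0.29826777, 0.66837607, 0.43386453]), 'wrist_torque': array([-0.00181715,  0.02717711, -0.00936079]), 'grip_width': 0.0869462272175915}
```

```bash
python3 - <<'E'
from h import *
im,_=load('scene0'); cv2.imwrite('pics/a.png',cv2.resize(im[150:300,90:410,::-1],None,fx=2.5,fy=2.5,interpolation=cv2.INTER_CUBIC))
im,_=load('top0'); cv2.imwrite('pics/b.png',cv2.resize(im[70:310,90:440,::-1],None,fx=2.25,fy=2.25,interpolation=cv2.INTER_CUBIC))
E
```

```text
(no output)
```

View pics/a.png

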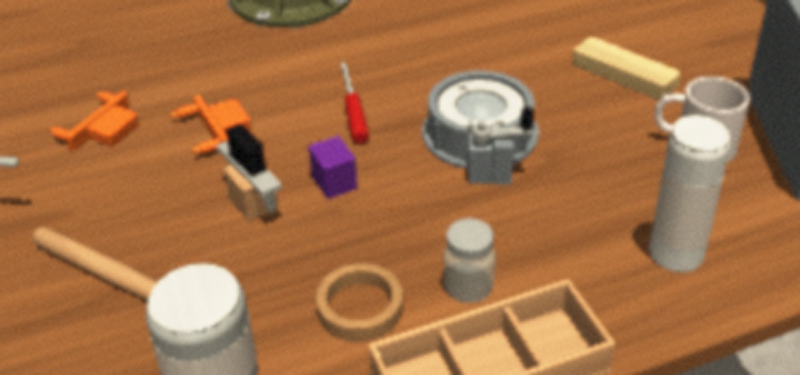

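View pics/b.png

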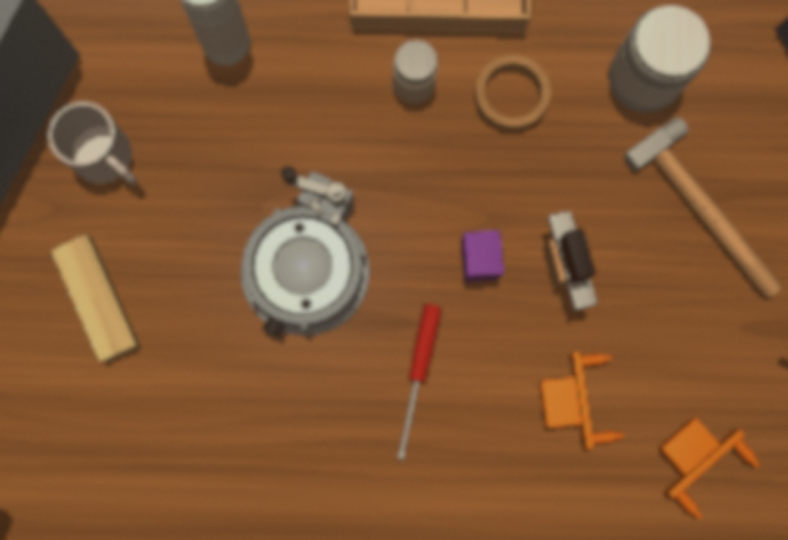

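Candidates for the spanner: black grip on steel bar at top px (344,185), versus orange look-alikes at (340,248) and (397,278); rest: wooden block under the spanner (337,187) versus purple block (304,183). I choose the black/wooden ones.

```bash
python3 - <<'E'
from h import *
im,d=load('top0'); P=cloud('top',d)
cv2.imwrite('pics/c1.png',cv2.resize(im[155:215,320:370,::-1],None,fx=10,fy=10,interpolation=cv2.INTER_CUBIC))
cv2.imwrite('pics/c2.png',cv2.resize(im[138:224,192:262,::-1],None,fx=7,fy=7,interpolation=cv2.INTER_CUBIC))
im2,d2=load('scene0')
cv2.imwrite('pics/c3.png',cv2.resize(im2[172:236,255:310,::-1],None,fx=9,fy=9,interpolation=cv2.INTER_CUBIC))
cv2.imwrite('pics/c4.png',cv2.resize(im2[190:240,165:215,::-1],None,fx=10,fy=10,interpolation=cv2.INTER_CUBIC))
E
```

```text
(no output)
```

View pics/c1.png

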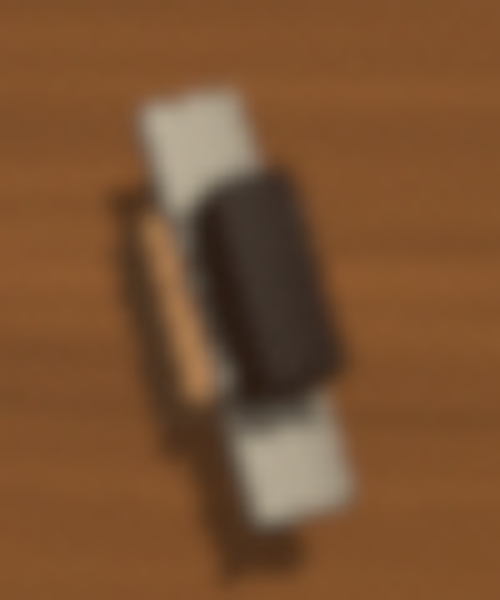

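View pics/c2.png

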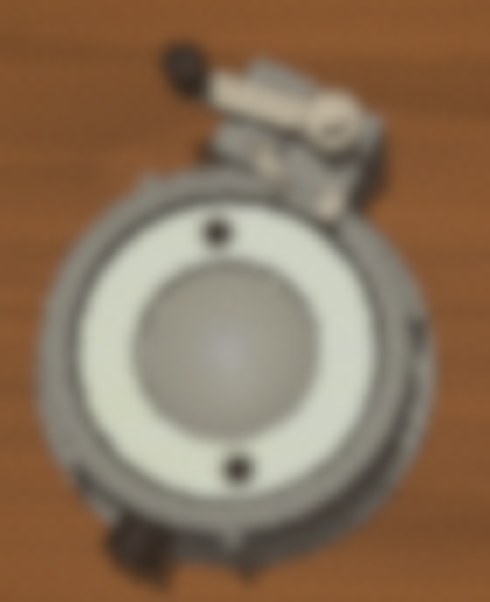

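View pics/c3.png

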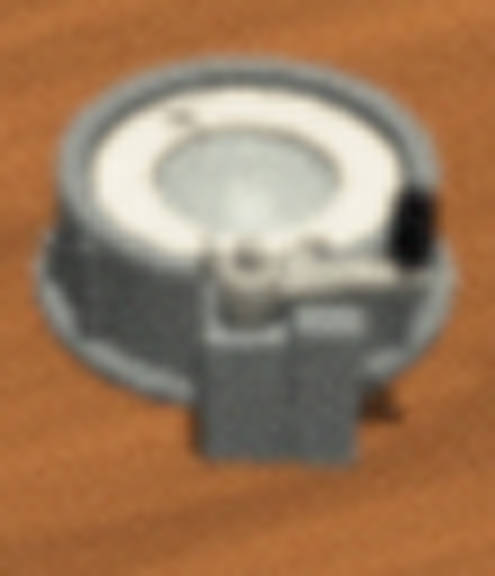

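View pics/c4.png

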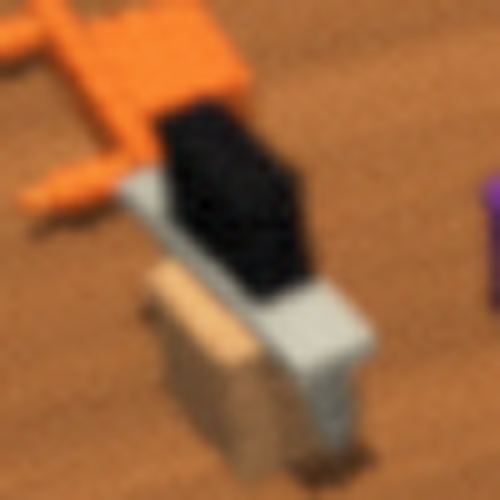

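```bash
python3 - <<'E'
from h import *
im,d=load('top0'); P=cloud('top',d); im2,d2=load('scene0'); P2=cloud('scene',d2)
def q(cr,f,off): return (np.array(cr)+.5)/f-.5+np.array(off)
b=q([(138,100),(240,85),(355,500),(255,530)],10,(320,155))
W=onplane('top',b[:,0],b[:,1],.065); print('bar corners',W.round(4).tolist(),W.mean(0).round(4))
def lng(W): 
    v=(W[0]+W[1]-W[2]-W[3])/2; return np.linalg.norm(v),np.degrees(np.arctan2(v[1],v[0]))
print(lng(W))
# bar mask refined
g=im.astype(int); 
for nm,I,PP,box in (('top',im,P,(320,155,370,215)),('scene',im2,P2,(165,190,215,240))):
    x0,y0,x1,y1=box; c=I[y0:y1,x0:x1].astype(int); p=PP[y0:y1,x0:x1]
    blk=(c.max(2)<70)&(p[...,2]>.06); v,u=np.nonzero(blk); print(nm,'grip',blk.sum(),p[blk].mean(0).round(4), np.percentile(p[blk][:,2],[5,50,95]).round(4))
    topm=blk&(p[...,2]>.104)
    print('  griptop',topm.sum(),p[topm].mean(0).round(4))
    hi=(p[...,2]>.058)&(p[...,2]<.072)&(c.min(2)>110); print('  bar', hi.sum(), np.median(p[hi][:,2]))
    A=p[topm][:,:2].astype(np.float32); print('  rect',cv2.minAreaRect(A))
    A=p[hi|topm][:,:2].astype(np.float32); print('  rectbar',cv2.minAreaRect(p[hi][:,:2].astype(np.float32)))
# ring
for nm,I,D,PP,box in (('top',im,d,P,(192,138,262,224)),('scene',im2,d2,P2,(255,172,310,236))):
    x0,y0,x1,y1=box; c=I[y0:y1,x0:x1].astype(int); p=PP[y0:y1,x0:x1]
    m=((c.min(2)>(195 if nm=='top' else 190))&(p[...,2]<.066)&(p[...,2]>.04)).astype(np.uint8)
    n,l,s,ce=cv2.connectedComponentsWithStats(m); k=1+s[1:,4].argmax(); m=(l==k).astype(np.uint8)
    cs,_=cv2.findContours(m,cv2.RETR_EXTERNAL,cv2.CHAIN_APPROX_NONE)
    e=cv2.fitEllipse(cv2.convexHull(max(cs,key=len))); print(nm,'ring ell',e, m.sum(), np.median(p[m>0][:,2]))
    h=onplane(nm,e[0][0]+x0,e[0][1]+y0,.052); print(h.round(4))
    # contour to plane, circle fit
    q_=max(cs,key=len)[:,0,:]; w=onplane(nm,q_[:,0]+x0,q_[:,1]+y0,.052)[:,:2]
    A=np.c_[2*w,np.ones(len(w))]; s_=np.linalg.lstsq(A,(w**2).sum(1),rcond=None)[0]; print('circ',s_[:2].round(4),np.sqrt(s_[2]+s_[:2]@s_[:2]).round(4))
for cr in ((217,233),(238,470)):
    b=q([cr],7,(192,138)); print('hole top',b, onplane('top',b[:,0],b[:,1],.052).round(4))
for cr in ((180,117),(316,243)):
    b=q([cr],9,(255,172)); print('hole sc',b, onplane('scene',b[:,0],b[:,1],.052).round(4))
b=q([(333,120),(186,67)],7,(192,138));print('pivot,knob',onplane('top',b[:1,0],b[:1,1],.085).round(4),onplane('top',b[1:,0],b[1:,1],.110).round(4))
b=q([(243,255),(413,200)],9,(255,172));print('pivot,knob sc',onplane('scene',b[:1,0],b[:1,1],.085).round(4),onplane('scene',b[1:,0],b[1:,1],.110).round(4))
E
```

```text
bar corners [[0.5716, -0.1675, 0.065], [0.5766, -0.1964, 0.065], [0.459, -0.2271, 0.065], [0.45, -0.1992, 0.065]] [ 0.5143 -0.1975  0.065 ]
(np.float64(0.12359807005329833), np.float64(14.614567457403844))
top grip 213 [ 0.5074 -0.1922  0.1139] [0.0799 0.1077 0.1123]
  griptop 151 [ 0.5081 -0.1936  0.124 ]
  bar 151 0.06413353921727645
  rect ((0.4034457802772522, -0.09523703157901764), (0.05092963948845863, 0.3377116322517395), 46.502830505371094)
  rectbar ((0.5138331055641174, -0.19768807291984558), (0.11941370368003845, 0.026093874126672745), 15.40627384185791)
scene grip 184 [ 0.5337 -0.2028  0.1016] [0.0739 0.1013 0.1129]
  griptop 87 [ 0.5348 -0.203   0.1181]
  bar 103 0.06539371111084179
  rect ((0.9822921752929688, -0.2560969591140747), (0.03660627454519272, 0.9793291687965393), 83.18154907226562)
  rectbar ((0.5188678503036499, -0.20767663419246674), (0.12228675931692123, 0.030766701325774193), 25.196901321411133)
top ring ell ((48.895320892333984, 48.86188888549805), (3.609741687774658, 5.255819797515869), 179.87167358398438) 17 0.05036784537736582
[[0.504  0.0924 0.052 ]]
circ [0.5043 0.0925] 0.0056
scene ring ell ((26.712085723876953, 19.17852783203125), (17.922372817993164, 32.986656188964844), 90.7389144897461) 308 0.052806971103749885
[[0.5006 0.1377 0.052 ]]
circ [0.4977 0.1388] 0.0452
hole top [[222.57142857 170.85714286]] [[0.5492 0.146  0.052 ]]
hole top [[225.57142857 204.71428571]] [[0.4521 0.1341 0.052 ]]
hole sc [[274.55555556 184.55555556]] [[0.4533 0.1312 0.052 ]]
hole sc [[289.66666667 198.55555556]] [[0.5506 0.1445 0.052 ]]
pivot,knob [[0.5893 0.0985 0.085 ]] [[0.6032 0.1554 0.11  ]]
pivot,knob sc [[0.5851 0.0968 0.085 ]] [[0.6092 0.1525 0.11  ]]
```

servo_tool --commands '[0,0,0,0,0,-7.2,0,0,0,0,0,-7.2,0,0,0,0,0,-7.2,0,0,0,0,0,-7.2,0,0,0,0,0,-7.2,-17,-42,0,0,0,0,-17,-42,0,0,0,0,-17,-42,0,0,0,0,-17,-42,0,0,0,0,-17,-42,0,0,0,0]' --jaw 60

```text
time_s: 1.8
tool_pos: [0.3709, 0.424, 0.2228]
tool_rot: [180.0, 0.0, -165.1]
force: [1.1, 0.5, 0.1]
grip_width: 0.0596
```

```bash
cat >> h.py <<'E'
def go(x,y,z,yaw):
    """shift needed in tool axes AFTER turning to yaw; turn about tool z"""
    o=monitor.get_obs(); p=np.array(o['tool_pos']); r=np.array(o['tool_rot'])
    def Rm(r):
        a,b,c=np.radians(r); X=np.array([[1,0,0],[0,np.cos(a),-np.sin(a)],[0,np.sin(a),np.cos(a)]]);Y=np.array([[np.cos(b),0,np.sin(b)],[0,1,0],[-np.sin(b),0,np.cos(b)]]);Z=np.array([[np.cos(c),-np.sin(c),0],[np.sin(c),np.cos(c),0],[0,0,1]]);return Z@Y@X
    dl=np.array([x,y,z])-p
    print('pos',p.round(4),r.round(2),'t',o['time_s'],'F',np.round(o['force'],1),'M',np.round(o['wrist_torque'],2),'w',round(o['grip_width'],4),'q7',np.round(o['qpos'],0))
    print(' shift now-frame',(Rm(r).T@dl*1000).round(1),' after-turn frame',(Rm([180,0,yaw]).T@dl*1000).round(1))
    from scipy.spatial.transform import Rotation as Ro
    print(' rotvec tool',Ro.from_matrix(Rm(r).T@Rm([180,0,yaw])).as_rotvec(degrees=True).round(2))
E
python3 - <<'E'
from h import *
go(.514,-.1975,.17,195)
E
```

```text
pos [0.3709 0.424  0.2228] [ 1.7997e+02  4.0000e-02 -1.6507e+02] t 1.8 F [1.1 0.5 0.1] M [ 0.01 -0.03 -0.01] w 0.0596 q7 [-50.   8.  -2.  96.   0.  76.  53.]
 shift now-frame [  21.9 -637.4   52.5]  after-turn frame [  22.6 -637.3   52.8]
 rotvec tool [ 0.03  0.04 -0.07]
```

servo_tool --commands '[-3,-45,0,0,0,0,-3,-45,0,0,0,0,-3,-45,0,0,0,0,-3,-45,0,0,0,0,0,-45,0,0,0,0,0,-45,0,0,0,0,0,-45,0,0,0,0,2,-45,5,0,0,0,2,-45,5,0,0,0,2,-45,5,0,0,0]'

```text
time_s: 2.8
tool_pos: [0.4919, -0.0095, 0.2079]
tool_rot: [180.0, 0.1, -165.1]
force: [0.2, 1.3, -0.6]
grip_width: 0.0601
```

```bash
python3 - <<'E'
from h import *
go(.514,-.1975,.16,195)
# refine ring & bar by subpixel
im,d=load('top0')
for cr,off in (((222.57,170.86),0),((225.57,204.71),0)):
    x,y=round(cr[0]),round(cr[1]); w=im[y-4:y+5,x-4:x+5].astype(float).mean(2); k=np.clip(w.max()-30-w,0,None); k[:,:]*= (np.hypot(*np.mgrid[-4:5,-4:5])<3.6)
    v,u=np.mgrid[-4:5,-4:5]; c=(x+(k*u).sum()/k.sum(),y+(k*v).sum()/k.sum()); print(c,onplane('top',c[0],c[1],.052).round(4))
im,d=load('scene0')
for cr in ((274.56,184.56),(289.67,198.56)):
    x,y=round(cr[0]),round(cr[1]); print(im[y-3:y+4,x-4:x+5].mean(2).round(0).astype(int))
E
```

```text
pos [ 0.4919 -0.0095  0.2079] [ 1.7999e+02  8.0000e-02 -1.6507e+02] t 2.8 F [ 0.2  1.3 -0.6] M [ 0.03  0.01 -0.02] w 0.0601 q7 [-25.  -1.  22. 107.   0.  74. 103.]
 shift now-frame [  27.2 -187.3   47.8]  after-turn frame [  27.4 -187.3   47.9]
 rotvec tool [ 0.01  0.08 -0.07]
(np.float64(222.56936327283913), np.float64(170.85850507536142)) [[0.5492 0.1461 0.052 ]]
(np.float64(225.56198347107437), np.float64(204.7973781704189)) [[0.4519 0.1341 0.052 ]]
[[116 116 124 141 158 171 180 189 199]
 [130 152 177 199 204 212 220 226 229]
 [185 206 199 187 185 205 224 231 230]
 [225 226 207 187 176 192 211 220 214]
 [235 233 224 212 199 183 176 182 183]
 [235 234 222 201 181 167 165 176 182]
 [233 226 199 176 171 181 183 192 194]]
[[210 209 209 220 225 233 235 237 236]
 [221 222 222 222 227 230 235 235 232]
 [228 222 204 193 190 207 227 224 208]
 [213 206 186 166 153 169 190 187 176]
 [188 190 189 175 153 153 167 169 167]
 [175 194 194 188 180 179 180 185 189]
 [175 189 193 189 186 183 184 180 184]]
```

servo_tool --commands '[7,-46,12,0,0,0,7,-46,12,0,0,0,7,-46,12,0,0,0,6,-46,12,0,0,0,0,-3,0,0,0,0,0,0,0,0,0,0]'

```text
time_s: 3.4
tool_pos: [0.5133, -0.1967, 0.1593]
tool_rot: [180.0, -0.0, -165.3]
force: [0.3, 1.2, 0.2]
grip_width: 0.0599
```

```bash
python3 - <<'E'
from h import *
go(.514,-.1975,.070,195)
for n in('top','scene'): snap(n,n+'1')
im,_=load('top1'); a=cv2.resize(im[110:240,280:420,::-1],None,fx=2.8,fy=2.8,interpolation=cv2.INTER_CUBIC)
im,_=load('scene1'); b=cv2.resize(im[120:250,130:270,::-1],None,fx=2.8,fy=2.8,interpolation=cv2.INTER_CUBIC)
cv2.imwrite('pics/d.png',np.hstack([a,b]))
E
```

```text
pos [ 0.5133 -0.1967  0.1593] [ 1.8000e+02 -5.0000e-02 -1.6527e+02] t 3.4 F [0.3 1.2 0.2] M [ 0.09  0.   -0.02] w 0.0599 q7 [-12.   9.  33. 103.  -5.  69. 128.]
 shift now-frame [-0.6 -0.9 89.3]  after-turn frame [-0.5 -0.9 89.3]
 rotvec tool [ 0.   -0.05 -0.27]
```

View pics/d.png

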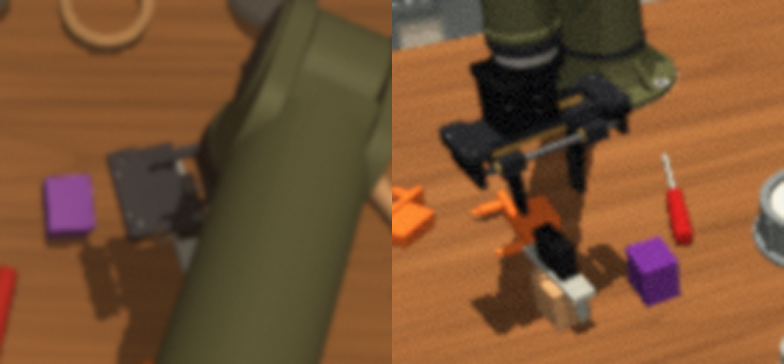

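Scene crop (right) shows the open fingers straddling the black grip on the wooden rest at crop px (560,250). Top is occluded by the arm. I descend.

servo_tool --commands '[0,-1,25,0,0,-0.3,0,0,25,0,0,0,0,0,20,0,0,0,0,0,12,0,0,0,0,0,7,0,0,0,0,0,0,0,0,0,0,0,0,0,0,0]'

```text
time_s: 4.2
tool_pos: [0.5148, -0.1962, 0.0714]
tool_rot: [-180.0, 0.1, -164.7]
force: [-0.1, 0.9, 1.0]
grip_width: 0.0599
```

servo_tool --commands '[0,0,0,0,0,0,0,0,0,0,0,0,0,0,0,0,0,0,0,0,0,0,0,0,0,0,0,0,0,0,0,0,0,0,0,0]' --jaw 0 --newtons 50

```text
time_s: 4.8
tool_pos: [0.5142, -0.1971, 0.0707]
tool_rot: [-179.9, 0.0, -164.8]
force: [-0.1, -0.9, -0.3]
grip_width: 0.0233
```

```bash
python3 - <<'E'
from h import *
go(.514,-.1975,.070,195)
E
```

```text
pos [ 0.5142 -0.1971  0.0707] [-1.7994e+02  3.0000e-02 -1.6479e+02] t 4.8 F [-0.1 -0.9 -0.3] M [-0.31 -0.04  0.01] w 0.0233 q7 [-10.  15.  33. 108.  -9.  59. 131.]
 shift now-frame [ 0.4 -0.3  0.7]  after-turn frame [ 0.4 -0.4  0.7]
 rotvec tool [-0.06  0.03  0.21]
```

servo_tool --commands '[0,0,-10,0,0,0,0,0,-25,0,0,0,0,0,-40,0,0,0,0,0,-40,0,0,0,0,5,-5,0,0,0,-4,25,0,0,0,0,-8,42,0,0,0,0,-9,42,0,0,0,0,-9,42,0,0,0,0,-9,42,0,0,0,0]'

```text
time_s: 5.8
tool_pos: [0.4981, 0.0069, 0.1896]
tool_rot: [180.0, -0.1, -164.8]
force: [0.4, 0.3, -3.0]
grip_width: 0.0234
```

```bash
python3 - <<'E'
from h import *
go(.5012,.139,.170,187.4)
E
```

```text
pos [0.4981 0.0069 0.1896] [ 1.7996e+02 -1.1000e-01 -1.6477e+02] t 5.8 F [ 0.4  0.3 -3. ] M [ 0.11 -0.09  0.01] w 0.0234 q7 [-26.   1.  23. 108.  -0.  72. 102.]
 shift now-frame [-37.7 126.7  19.6]  after-turn frame [-20.1 130.6  19.6]
 rotvec tool [ 0.04 -0.11  7.83]
```

servo_tool --commands '[0,0,0,0,0,3.9,0,0,0,0,0,3.9,-5,35,0,0,0,0,-5,35,0,0,0,0,-5,35,0,0,0,0,-5,20,10,0,0,0,0,5,10,0,0,0,0,0,0,0,0,0,0,0,0,0,0,0]'

```text
time_s: 6.7
tool_pos: [0.5021, 0.1346, 0.1698]
tool_rot: [-179.9, -0.1, -172.7]
force: [0.0, 0.9, -2.0]
grip_width: 0.024
```

```bash
python3 - <<'E'
from h import *
go(.5012,.139,.13,187.4)
for n in('top','scene'): snap(n,n+'2')
im,_=load('top2'); a=cv2.resize(im[120:240,180:300,::-1],None,fx=3.3,fy=3.3,interpolation=cv2.INTER_CUBIC)
im,_=load('scene2'); b=cv2.resize(im[120:240,220:340,::-1],None,fx=3.3,fy=3.3,interpolation=cv2.INTER_CUBIC)
cv2.imwrite('pics/e.png',np.hstack([a,b]))
E
```

```text
pos [0.5021 0.1346 0.1698] [-1.7992e+02 -1.1000e-01 -1.7267e+02] t 6.7 F [ 0.   0.9 -2. ] M [ 0.   -0.08  0.05] w 0.024 q7 [-34.   4.  16. 106.  -1.  70.  81.]
 shift now-frame [ 0.2  4.5 39.8]  after-turn frame [ 0.3  4.4 39.8]
 rotvec tool [-0.08 -0.11 -0.07]
```

View pics/e.png

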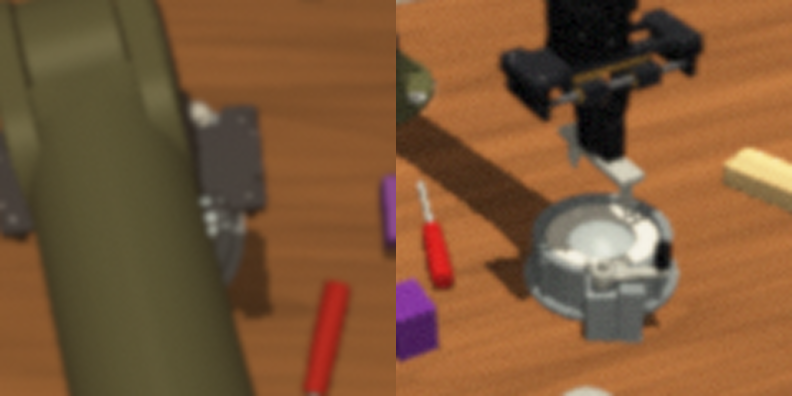

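servo_tool --commands '[0.3,4.5,10,0,0,0,0,0,20,0,0,0,0,0,20,0,0,0,0,0,5,0,0,0,0,0,0,0,0,0,0,0,0,0,0,0]'

```text
time_s: 7.4
tool_pos: [0.5025, 0.1409, 0.1164]
tool_rot: [180.0, 0.1, -172.6]
force: [0.1, -1.1, -2.0]
grip_width: 0.0236
```

```bash
python3 - <<'E'
from h import *
go(.5012,.139,.0957,187.4)
snap('scene','scene3')
o=monitor.get_obs(); p=np.array(o['tool_pos']); a=np.radians(o['tool_rot'][2]); ux=np.array([np.cos(a),np.sin(a),0])
im,_=load('scene3'); S=10; x0,y0=250,150
b=cv2.resize(im[150:210,250:310,::-1],None,fx=S,fy=S,interpolation=cv2.INTER_CUBIC)
def mk(X,c):
    for u,v in proj('scene',X): cv2.circle(b,(int((u-x0+.5)*S),int((v-y0+.5)*S)),4,c,-1)
for s in (49,-49):
    sh=p+ux*s/1000; sh0=sh.copy()
    sh0[2]=p[2]-.0157; mk(sh0,(0,255,0))           # leg root
    sh0[2]=p[2]-.0437; mk(sh0,(255,0,0)) # shoulder
    sh0[2]=p[2]-.0557; mk(sh0,(0,0,255)) # tip
c=np.array([.5012,.139,.052]); w=np.radians(7.4)
for s in (.049,-.049): mk(c+s*np.array([np.cos(w),np.sin(w),0]),(255,0,255))
for s,r in ((.061,.014),(.061,-.014),(-.061,.014),(-.061,-.014)):
    q=p+ux*s+np.array([-ux[1],ux[0],0])*r; q[2]=p[2]-.0057; mk(q,(0,255,255))
cv2.imwrite('pics/f.png',b)
E
```

```text
pos [0.5025 0.1409 0.1164] [ 1.7998e+02  8.0000e-02 -1.7260e+02] t 7.4 F [ 0.1 -1.1 -2. ] M [0.06 0.03 0.03] w 0.0236 q7 [-34.   7.  16. 109.  -2.  63.  81.]
 shift now-frame [ 1.5 -1.7 20.7]  after-turn frame [ 1.5 -1.7 20.7]
 rotvec tool [0.02 0.08 0.  ]
```

View pics/f.png

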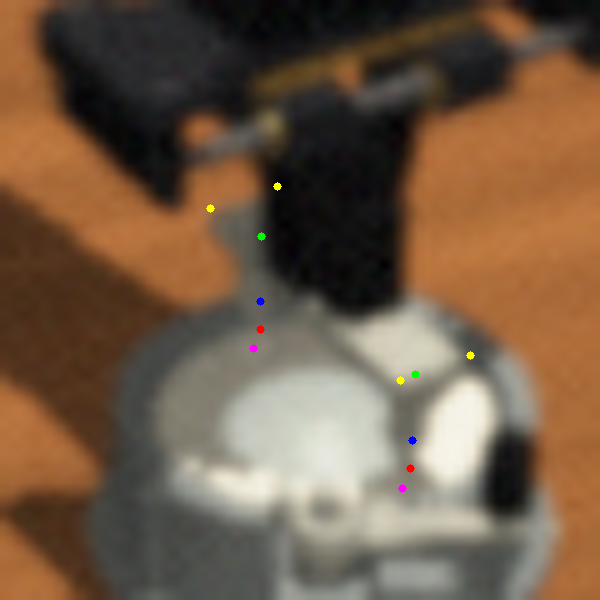

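servo_tool --commands '[1.4,-1.4,4,0,0,0,0,0,4,0,0,0,0,0,0,0,0,0,0,0,0,0,0,0]'

```text
time_s: 7.85
tool_pos: [0.5005, 0.1393, 0.1075]
tool_rot: [180.0, -0.0, -172.6]
force: [-0.3, -0.1, -3.0]
grip_width: 0.0236
```

```bash
python3 - <<'E'
from h import *
go(.5012,.139,.0957,187.4)
E
```

```text
pos [0.5005 0.1393 0.1075] [ 1.8000e+02 -1.0000e-02 -1.7257e+02] t 7.85 F [-0.3 -0.1 -3. ] M [ 0.03  0.01 -0.01] w 0.0236 q7 [-33.   8.  16. 110.  -2.  62.  81.]
 shift now-frame [-0.7 -0.4 11.8]  after-turn frame [-0.7 -0.4 11.8]
 rotvec tool [ 0.   -0.01  0.03]
```

servo_tool --commands '[-0.5,0,1.5,0,0,0,0,0,1.5,0,0,0,0,0,0,0,0,0]'

```text
time_s: 8.15
tool_pos: [0.501, 0.1393, 0.1043]
tool_rot: [-180.0, -0.0, -172.6]
force: [0.2, -0.4, -3.6]
grip_width: 0.024
```

servo_tool --commands '[0,0,2,0,0,0,0,0,2,0,0,0,0,0,2,0,0,0,0,0,1.5,0,0,0,0,0,0,0,0,0]'

```text
time_s: 8.65
tool_pos: [0.5009, 0.1393, 0.0967]
tool_rot: [-180.0, -0.0, -172.6]
force: [0.5, 0.7, -2.5]
grip_width: 0.0238
```

```bash
python3 - <<'E'
from h import *
go(.5012,.139,.0957,187.4)
E
```

```text
pos [0.5009 0.1393 0.0967] [-1.7999e+02 -3.0000e-02 -1.7257e+02] t 8.65 F [ 0.5  0.7 -2.5] M [ 0.01  0.   -0.01] w 0.0238 q7 [-33.   8.  16. 111.  -3.  61.  81.]
 shift now-frame [-0.3 -0.3  1. ]  after-turn frame [-0.3 -0.3  1. ]
 rotvec tool [-0.01 -0.03  0.03]
```

servo_tool --commands '[0,0,0.7,0,0,2,0,0,0,0,0,4,0,0,0,0,0,4,0,0,0,0,0,4,0,0,0,0,0,4,0,0,0,0,0,4,0,0,0,0,0,4,0,0,0,0,0,4]' --newtons 60

```text
time_s: 9.45
tool_pos: [0.5012, 0.1399, 0.0963]
tool_rot: [180.0, 0.0, 157.3]
force: [0.0, 1.9, -4.3]
grip_width: 0.0234
```

```bash
python3 - <<'E'
from h import *
go(.501,.1393,.0957,121.4)
E
```

```text
pos [0.5012 0.1399 0.0963] [1.7996e+02 2.0000e-02 1.5733e+02] t 9.45 F [ 0.   1.9 -4.3] M [ 0.26 -0.18  0.26] w 0.0234 q7 [-36.   9.  18. 111.  -3.  61.  52.]
 shift now-frame [-0.  -0.6  0.6]  after-turn frame [-0.4 -0.5  0.6]
 rotvec tool [4.000e-02 1.000e-02 3.593e+01]
```

servo_tool --commands '[0,0,0,0,0,4,0,0,0,0,0,4,0,0,0,0,0,4,0,0,0,0,0,4,0,0,0,0,0,4,0,0,0,0,0,4,0,0,0,0,0,4]'

```text
time_s: 10.15
tool_pos: [0.5005, 0.1407, 0.0965]
tool_rot: [-180.0, 0.0, 129.7]
force: [-3.4, 2.7, -1.3]
grip_width: 0.0247
```

```bash
python3 - <<'E'
from h import *
go(.501,.1393,.0957,121.4)
E
```

```text
pos [0.5005 0.1407 0.0965] [-179.97    0.    129.72] t 10.15 F [-3.4  2.7 -1.3] M [0.83 1.09 2.18] w 0.0247 q7 [-38.   9.  21. 111.  -3.  61.  24.]
 shift now-frame [-1.3 -0.5  0.8]  after-turn frame [-1.4 -0.3  0.8]
 rotvec tool [-0.03  0.01  8.32]
```

servo_tool --commands '[0,0,0,0,0,1,0,0,0,0,0,1,0,0,0,0,0,0]'

```text
time_s: 10.45
tool_pos: [0.5002, 0.1408, 0.0965]
tool_rot: [-180.0, -0.1, 127.6]
force: [-4.2, 4.6, 0.6]
grip_width: 0.0256
```

```bash
python3 - <<'E'
from h import *
go(.501,.1393,.0957,121.4)
E
```

```text
pos [0.5002 0.1408 0.0965] [-1.7997e+02 -9.0000e-02  1.2765e+02] t 10.45 F [-4.2  4.6  0.6] M [0.96 1.2  2.33] w 0.0256 q7 [-38.   9.  21. 111.  -4.  61.  22.]
 shift now-frame [-1.7 -0.3  0.8]  after-turn frame [-1.7 -0.1  0.8]
 rotvec tool [-0.03 -0.09  6.25]
```

servo_tool --commands '[0,0,0,0,0,-2,0,0,0,0,0,-1.5,0,0,0,0,0,0]'

```text
time_s: 10.75
tool_pos: [0.5002, 0.1407, 0.0964]
tool_rot: [180.0, -0.2, 130.8]
force: [-3.8, 4.6, -0.0]
grip_width: 0.0249
```

```bash
python3 - <<'E'
from h import *
go(.501,.1393,.0957,131)
E
```

```text
pos [0.5002 0.1407 0.0964] [179.97  -0.18 130.85] t 10.75 F [-3.8  4.6 -0. ] M [1.16 1.06 0.8 ] w 0.0249 q7 [-37.   9.  21. 111.  -4.  61.  25.]
 shift now-frame [-1.5 -0.3  0.7]  after-turn frame [-1.5 -0.3  0.7]
 rotvec tool [ 0.03 -0.18 -0.15]
```

servo_tool --commands '[0,0,0,0,0,-2,0,0,0,0,0,-1,0,0,0,0,0,0]'

```text
time_s: 11.05
tool_pos: [0.5015, 0.139, 0.0964]
tool_rot: [179.9, -0.0, 133.7]
force: [-0.6, 2.3, -3.6]
grip_width: 0.0246
```

```bash
python3 - <<'E'
from h import *
go(.501,.1393,.0957,131)
E
```

```text
pos [0.5015 0.139  0.0964] [ 1.7994e+02 -2.0000e-02  1.3373e+02] t 11.05 F [-0.6  2.3 -3.6] M [0.64 0.23 0.08] w 0.0246 q7 [-37.   9.  20. 111.  -3.  61.  28.]
 shift now-frame [ 0.6 -0.2  0.7]  after-turn frame [ 0.6 -0.2  0.7]
 rotvec tool [ 0.06 -0.02  2.73]
```

servo_tool --commands '[0,0,-4,0,0,0,0,0,-6,0,0,0,0,0,-8,0,0,0,0,0,-20,0,0,0,0,0,-30,0,0,0,0,0,-30,0,0,0,0,-15,0,0,0,0,0,-30,0,0,0,0,0,0,0,0,0,0]'

```text
time_s: 11.95
tool_pos: [0.4672, 0.1043, 0.1951]
tool_rot: [-179.9, 0.0, 133.7]
force: [1.0, -1.0, -3.1]
grip_width: 0.0246
```

```bash
python3 - <<'E'
from h import *
go(.5142,-.1971,.19,195.2)
for n in('top','scene'): snap(n,n+'4')
im,_=load('top4'); a=cv2.resize(im[130:230,180:280,::-1],None,fx=4,fy=4,interpolation=cv2.INTER_CUBIC)
im,_=load('scene4'); b=cv2.resize(im[140:240,220:320,::-1],None,fx=4,fy=4,interpolation=cv2.INTER_CUBIC)
cv2.imwrite('pics/g.png',np.hstack([a,b]))
E
```

```text
pos [0.4672 0.1043 0.1951] [-1.7992e+02  2.0000e-02  1.3368e+02] t 11.95 F [ 1.  -1.  -3.1] M [-0.05 -0.05 -0.03] w 0.0246 q7 [-37.  -2.  21. 109.   1.  73.  27.]
 shift now-frame [-250.5 -174.1    5.5]  after-turn frame [  33.6 -303.2    5.1]
 rotvec tool [-8.000e-02 -3.000e-02 -6.152e+01]
```

View pics/g.png

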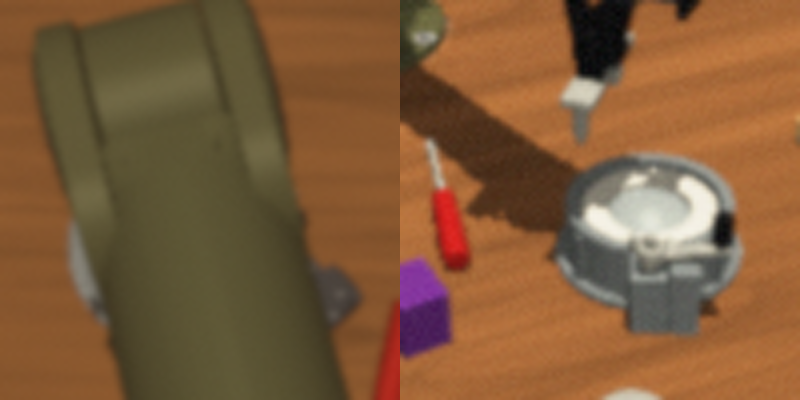

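servo_tool --commands '[0,0,0,0,0,-7.3,0,0,0,0,0,-7.3,0,0,0,0,0,-7.3,0,0,0,0,0,-7.3,0,0,0,0,0,-7.3,0,0,0,0,0,-7.3,0,0,0,0,0,-7.3,0,0,0,0,0,-7.4,0,-40,0,0,0,0,0,-40,0,0,0,0]'

```text
time_s: 13.05
tool_pos: [0.4868, 0.0303, 0.1948]
tool_rot: [-180.0, 0.1, -167.3]
force: [1.1, -1.5, -3.9]
grip_width: 0.0246
```

```bash
python3 - <<'E'
from h import *
go(.5142,-.1971,.19,192.2)
E
```

```text
pos [0.4868 0.0303 0.1948] [-1.7996e+02  6.0000e-02 -1.6735e+02] t 13.05 F [ 1.1 -1.5 -3.9] M [ 0.01 -0.03 -0.02] w 0.0246 q7 [-34.  -1.  27. 109.   1.  73.  96.]
 shift now-frame [  23.1 -227.9    4.9]  after-turn frame [  21.3 -228.1    4.8]
 rotvec tool [-0.04  0.06  0.45]
```

servo_tool --commands '[4,-43,0,0,0,0,4,-43,0,0,0,0,4,-43,0,0,0,0,4,-43,0,0,0,0,5,-42,0,0,0,0,2,-14,5,0,0,0,0,0,30,0,0,0,0,0,10,0,0,0,0,0,0,0,0,0]'

```text
time_s: 13.95
tool_pos: [0.5116, -0.1965, 0.1477]
tool_rot: [179.9, -0.2, -167.5]
force: [-1.2, -0.1, -2.1]
grip_width: 0.0246
```

```bash
python3 - <<'E'
from h import *
go(.5142,-.1971,.0707,192.2)
for n in('top','scene'): snap(n,n+'5')
im,_=load('top5'); a=cv2.resize(im[130:230,300:400,::-1],None,fx=4,fy=4,interpolation=cv2.INTER_CUBIC)
im,_=load('scene5'); b=cv2.resize(im[170:250,150:230,::-1],None,fx=5,fy=5,interpolation=cv2.INTER_CUBIC)
cv2.imwrite('pics/i.png',np.hstack([a,b]))
im,_=load('top5'); cv2.imwrite('pics/j.png',cv2.resize(im[138:224,192:262,::-1],None,fx=7,fy=7,interpolation=cv2.INTER_CUBIC))
E
```

```text
pos [ 0.5116 -0.1965  0.1477] [ 179.93   -0.22 -167.52] t 13.95 F [-1.2 -0.1 -2.1] M [0.07 0.06 0.02] w 0.0246 q7 [-18.  10.  40. 104.  -7.  68. 127.]
 shift now-frame [-2.7 -1.2 77. ]  after-turn frame [-2.4 -1.1 77. ]
 rotvec tool [ 0.07 -0.22  0.28]
```

View pics/i.png

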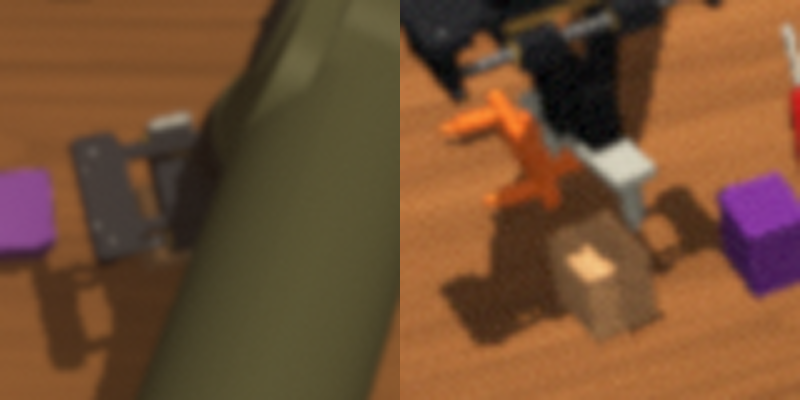

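View pics/j.png

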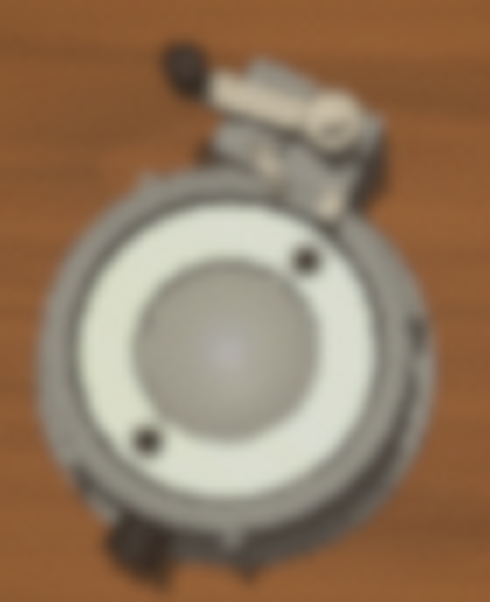

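Ring holes now at crop (306,261)/(148,440): turned about 46° clockwise from the start, with a hard, pure-couple stop at 2.3 N m. The bar hangs level over the wooden rest, and I'm lowering it.

servo_tool --commands '[-2.7,-1.2,20,0,0,0,0,0,25,0,0,0,0,0,18,0,0,0,0,0,9,0,0,0,0,0,0,0,0,0,0,0,0,0,0,0]'

```text
time_s: 14.65
tool_pos: [0.5164, -0.1983, 0.0786]
tool_rot: [-180.0, 0.1, -167.5]
force: [-0.2, 0.2, -3.8]
grip_width: 0.0245
```

```bash
python3 - <<'E'
from h import *
go(.5142,-.1971,.0707,192.2)
E
```

```text
pos [ 0.5164 -0.1983  0.0786] [-1.7996e+02  1.1000e-01 -1.6755e+02] t 14.65 F [-0.2  0.2 -3.8] M [ 0.03  0.05 -0.02] w 0.0245 q7 [-16.  16.  39. 108. -11.  60. 130.]
 shift now-frame [1.9 1.7 7.9]  after-turn frame [1.9 1.7 7.9]
 rotvec tool [-0.04  0.11  0.25]
```

servo_tool --commands '[1.9,1.5,3,0,0,0,0,0,3,0,0,0,0,0,1.5,0,0,0,0,0,0,0,0,0]'

```text
time_s: 15.05
tool_pos: [0.5139, -0.1971, 0.0709]
tool_rot: [180.0, 0.1, -167.6]
force: [-1.9, 0.5, 3.4]
grip_width: 0.0243
```

```bash
python3 - <<'E'
from h import *
go(.5142,-.1971,.0707,192.2)
E
```

```text
pos [ 0.5139 -0.1971  0.0709] [ 1.7999e+02  8.0000e-02 -1.6756e+02] t 15.05 F [-1.9  0.5  3.4] M [ 0.27  0.48 -0.01] w 0.0243 q7 [-16.  16.  39. 109. -12.  59. 131.]
 shift now-frame [-0.3 -0.1  0.2]  after-turn frame [-0.3 -0.1  0.2]
 rotvec tool [0.01 0.08 0.24]
```

servo_tool --commands '[0,0,0,0,0,0,0,0,0,0,0,0,0,0,0,0,0,0,0,0,0,0,0,0,0,0,-8,0,0,0,0,0,-30,0,0,0,0,0,-45,0,0,0,0,0,-45,0,0,0]' --jaw 60

```text
time_s: 15.85
tool_pos: [0.5126, -0.1973, 0.1994]
tool_rot: [180.0, -0.0, -167.6]
force: [1.2, -0.3, -0.5]
grip_width: 0.0597
```

servo_tool --commands '[0,45,0,0,0,0,0,45,0,0,0,0,0,0,0,0,0,0]' --jaw 0

```text
time_s: 16.15
tool_pos: [0.4936, -0.1025, 0.1985]
tool_rot: [179.8, 0.1, -167.1]
force: [-0.3, -0.2, 0.4]
grip_width: 0.0437
```

```bash
python3 - <<'E'
from h import *
go(.5142,-.1971,.19,192.2)
for n in('top','scene'): snap(n,n+'6')
im,_=load('top6'); a=cv2.resize(im[150:220,310:380,::-1],None,fx=5.7,fy=5.7,interpolation=cv2.INTER_CUBIC)
im,_=load('scene6'); b=cv2.resize(im[190:240,160:210,::-1],None,fx=8,fy=8,interpolation=cv2.INTER_CUBIC)
cv2.imwrite('pics/k.png',np.hstack([a[:399,:399],b[:399,:399]]))
E
```

```text
pos [ 0.4936 -0.1025  0.1985] [ 1.7976e+02  9.0000e-02 -1.6707e+02] t 16.15 F [-0.3 -0.2  0.4] M [ 0.09  0.   -0.02] w 0.0437 q7 [-27.   1.  36. 107.  -1.  73. 113.]
 shift now-frame [  1.1 -96.8   8.1]  after-turn frame [ -0.1 -96.8   8.5]
 rotvec tool [0.24 0.09 0.73]
```

View pics/k.png

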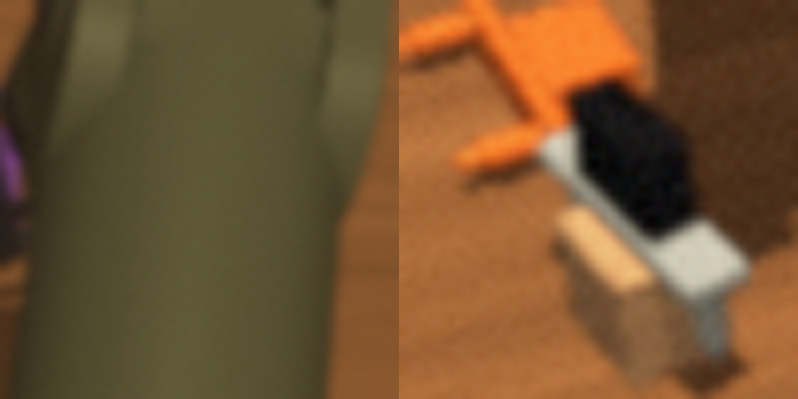

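```bash
python3 - <<'E'
from h import *
im,d=load('top5'); P=cloud('top',d)
for nm,(u,v) in dict(jar=(274,96),bottle=(183,72),mug=(127,129),knob=(218,147)).items():
    p=P[v-3:v+4,u-3:u+4].reshape(-1,3); print(nm,np.median(p,0).round(3),p[:,2].max().round(3))
# tall things near x .5-.8
m=(P[...,2]>.12)&(P[...,2]<.5)&(P[...,0]>.55)&(P[...,0]<.9)&(P[...,1]>-.05)&(P[...,1]<.35)
print(m.sum(), P[m].min(0).round(3) if m.any() else '',P[m].max(0).round(3) if m.any() else '')
go(.646,.140,.19,71)
def q(cr,f,off): return (np.array(cr)+.5)/f-.5+np.array(off)
b=q([(306,261),(148,440)],7,(192,138));w=onplane('top',b[:,0],b[:,1],.052);v=w[0]-w[1];print(w.round(4),np.degrees(np.arctan2(v[1],v[0])),np.linalg.norm(v))
E
```

```text
jar [0.764 0.004 0.085] 0.089
bottle [0.787 0.249 0.181] 0.192
mug [0.68  0.442 0.007] 0.028
knob [0.605 0.156 0.106] 0.113
681 [0.781 0.225 0.12 ] [0.844 0.288 0.195]
pos [ 0.494  -0.1083  0.1985] [ 1.7999e+02  7.0000e-02 -1.6742e+02] t 16.25 F [ 0.1 -1.2 -0. ] M [ 0.06  0.   -0.04] w 0.0361 q7 [-27.   1.  37. 106.  -1.  73. 113.]
 shift now-frame [-202.4  209.2    8.7]  after-turn frame [284.3  62.9   8.5]
 rotvec tool [7.0000e-02 3.0000e-02 1.2158e+02]
[[0.5384 0.1094 0.052 ]
 [0.4635 0.1708 0.052 ]] -39.32500257311851 0.09682913773782206
```

servo_tool --commands '[0,45,0,0,0,8.2,0,0,0,0,0,8.2,0,0,0,0,0,8.2,0,0,0,0,0,8.2,0,0,0,0,0,8.2,0,0,0,0,0,8.2,0,0,0,0,0,8.2,0,0,0,0,0,8.2,0,0,0,0,0,8.2,0,0,0,0,0,8.2]'

```text
time_s: 17.25
tool_pos: [0.4858, -0.073, 0.198]
tool_rot: [-180.0, 0.0, 111.0]
force: [-0.1, -0.2, 0.2]
grip_width: 0.0002
```

servo_tool --commands '[0,0,0,0,0,8.1,0,0,0,0,0,8.1,0,0,0,0,0,8.1,0,0,0,0,0,8.1,0,0,0,0,0,7.7,0,0,0,0,0,0]'

```text
time_s: 17.85
tool_pos: [0.4858, -0.0728, 0.1979]
tool_rot: [180.0, 0.0, 71.2]
force: [-0.0, 0.2, -0.1]
grip_width: 0.0004
```

```bash
python3 - <<'E'
from h import *
go(.646,.140,.19,71)
E
```

```text
pos [ 0.4858 -0.0728  0.1979] [1.7999e+02 3.0000e-02 7.1230e+01] t 17.85 F [-0.   0.2 -0.1] M [-0.07  0.03  0.02] w 0.0004 q7 [-28.  -1.  33. 108.   1.  73. -14.]
 shift now-frame [253.1  83.2   7.8]  after-turn frame [253.4  82.2   7.9]
 rotvec tool [0.01 0.03 0.23]
```

servo_tool --commands '[40,14,0,0,0,0,42,14,0,0,0,0,42,14,0,0,0,0,42,14,0,0,0,0,42,14,0,0,0,0,42,12,5,0,0,0,3,1,10,0,0,0,0,0,0,0,0,0]'

```text
time_s: 18.65
tool_pos: [0.6444, 0.1425, 0.1803]
tool_rot: [-179.8, 0.2, 71.6]
force: [0.1, -0.8, -0.7]
grip_width: 0.0006
```

```bash
python3 - <<'E'
from h import *
go(.646,.140,.088,71)
for n in('top','scene'): snap(n,n+'7')
im,_=load('top7'); a=cv2.resize(im[120:220,180:280,::-1],None,fx=4,fy=4,interpolation=cv2.INTER_CUBIC)
im,_=load('scene7'); b=cv2.resize(im[140:240,230:330,::-1],None,fx=4,fy=4,interpolation=cv2.INTER_CUBIC)
cv2.imwrite('pics/l.png',np.hstack([a,b]))
E
```

```text
pos [0.6444 0.1425 0.1803] [-179.84    0.2    71.64] t 18.65 F [ 0.1 -0.8 -0.7] M [-0.21  0.08  0.04] w 0.0006 q7 [-35.  22.  26.  86. -10.  75. -26.]
 shift now-frame [-1.5  2.6 92.3]  after-turn frame [-1.8  2.3 92.3]
 rotvec tool [-0.16  0.2   0.64]
```

View pics/l.png

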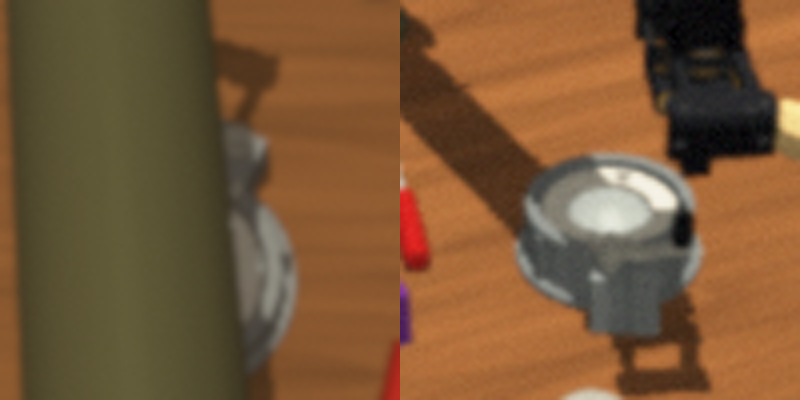

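servo_tool --commands '[-1.5,2.5,25,0,0,0.6,0,0,30,0,0,0,0,0,25,0,0,0,0,0,12,0,0,0,0,0,0,0,0,0]'

```text
time_s: 19.25
tool_pos: [0.6457, 0.1383, 0.09]
tool_rot: [-179.9, 0.1, 70.7]
force: [-0.6, 0.5, 0.4]
grip_width: 0.0006
```

```bash
python3 - <<'E'
from h import *
go(.632,.1452,.088,71)
E
```

```text
pos [0.6457 0.1383 0.09  ] [-1.7988e+02  9.0000e-02  7.0730e+01] t 19.25 F [-0.6  0.5  0.4] M [-0.12  0.07 -0.03] w 0.0006 q7 [-34.  26.  25.  91. -12.  66. -25.]
 shift now-frame [  1.9 -15.2   2. ]  after-turn frame [  2.  -15.2   2. ]
 rotvec tool [-0.12  0.09 -0.27]
```

Now approach the knob and begin the arc.

servo_tool --commands '[1,-8,1,0,0,0,1,-7,0,0,0,0,2.1,-5.2,0,0,0,-5,2.1,-5.2,0,0,0,-5,2.1,-5.2,0,0,0,-5,2.1,-5.2,0,0,0,-5,2.1,-5.2,0,0,0,-5]'

```text
time_s: 19.95
tool_pos: [0.6105, 0.1615, 0.0917]
tool_rot: [179.8, -0.0, 96.0]
force: [1.0, -0.7, -1.7]
grip_width: 0.0004
```

```bash
cat >> h.py <<'E'
def arc(th,piv=(.589,.098),off=.024,z=.088):
    e=lambda a:np.array([np.cos(np.radians(a)),np.sin(np.radians(a))])
    t=np.array(piv)+.06*e(th)+off*e(th-90); go(t[0],t[1],z,th)
E
python3 - <<'E'
from h import *
arc(96)
E
```

```text
pos [0.6105 0.1615 0.0917] [ 1.7978e+02 -1.0000e-02  9.6040e+01] t 19.95 F [ 1.  -0.7 -1.7] M [-0.33 -0.38  0.03] w 0.0004 q7 [-34.  22.  20.  96.  -8.  64.  -5.]
 shift now-frame [-0.9 -4.   3.7]  after-turn frame [-0.9 -4.   3.7]
 rotvec tool [ 0.22 -0.01  0.04]
```

servo_tool --commands '[0,-3,1,0,0,0,2.1,-5.2,1,0,0,-5,2.1,-5.2,1,0,0,-5,2.1,-5.2,0,0,0,-5,2.1,-5.2,0,0,0,-5,0,0,0,0,0,0]'

```text
time_s: 20.55
tool_pos: [0.5889, 0.1658, 0.0913]
tool_rot: [179.3, 0.1, 115.8]
force: [3.1, 0.7, 5.0]
grip_width: 0.0002
```

```bash
python3 - <<'E'
from h import *
arc(116)
snap('scene','scene8')
im,_=load('scene8'); b=cv2.resize(im[140:240,230:330,::-1],None,fx=5,fy=5,interpolation=cv2.INTER_CUBIC)
cv2.imwrite('pics/m.png',b)
E
```

```text
pos [0.5889 0.1658 0.0913] [1.7932e+02 6.0000e-02 1.1580e+02] t 20.55 F [3.1 0.7 5. ] M [ 0.17 -0.76 -0.05] w 0.0002 q7 [-32.  19.  17.  99.  -6.  62.  12.]
 shift now-frame [-1.  -5.7  3.2]  after-turn frame [-1.  -5.6  3.3]
 rotvec tool [ 0.68  0.06 -0.2 ]
```

View pics/m.png

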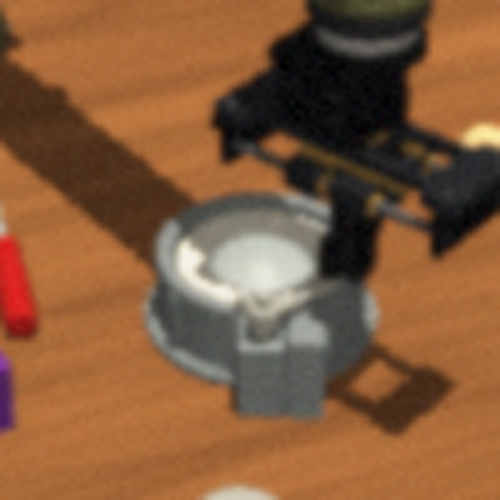

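servo_tool --commands '[0,-4,0,0,0,0,2,-5.2,0,0,0,-5,2,-5.2,0,0,0,-5,2,-5.2,0,0,0,-5,2,-5.2,0,0,0,-5,0,0,0,0,0,0]'

```text
time_s: 21.2
tool_pos: [0.5579, 0.1579, 0.0869]
tool_rot: [-179.9, -0.1, 135.8]
force: [-0.2, 0.3, 0.4]
grip_width: 0.0005
```

```bash
python3 - <<'E'
from h import *
arc(136)
E
```

```text
pos [0.5579 0.1579 0.0869] [-1.7994e+02 -8.0000e-02  1.3575e+02] t 21.2 F [-0.2  0.3  0.4] M [-0.07 -0.03  0.01] w 0.0005 q7 [-31.  16.  14. 103.  -4.  62.  31.]
 shift now-frame [-4.   2.6 -1.1]  after-turn frame [-4.   2.6 -1.1]
 rotvec tool [-0.06 -0.09 -0.25]
```

```bash
python3 - <<'E'
from h import *
snap('scene','scene9')
im,_=load('scene9'); b=cv2.resize(im[140:240,230:330,::-1],None,fx=5,fy=5,interpolation=cv2.INTER_CUBIC)
cv2.imwrite('pics/n.png',b)
arc(158)
E
```

```text
pos [0.5582 0.1579 0.0868] [-1.7995e+02 -7.0000e-02  1.3565e+02] t 21.25 F [ 0.1 -0.3  0.3] M [0.02 0.03 0.01] w 0.0004 q7 [-31.  16.  14. 103.  -4.  62.  31.]
 shift now-frame [  0.7 -22.   -1.1]  after-turn frame [  9.  -20.1  -1.2]
 rotvec tool [ -0.04  -0.08 -22.35]
```

View pics/n.png

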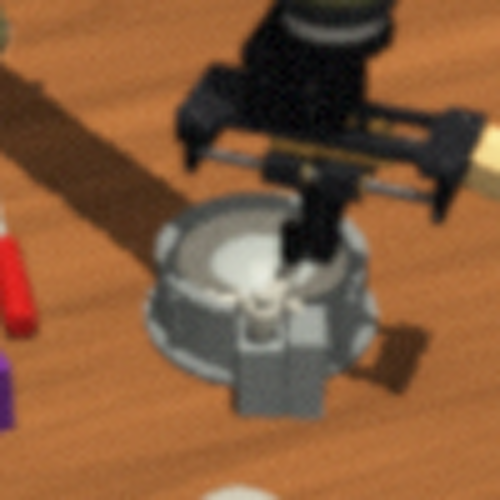

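servo_tool --commands '[1,-5,0,0,0,-5,2,-5.2,0,0,0,-5,2,-5.2,0,0,0,-5,2,-5.2,0,0,0,-5,0,0,0,0,0,0]'

```text
time_s: 21.75
tool_pos: [0.5406, 0.1452, 0.0867]
tool_rot: [-180.0, -0.1, 155.7]
force: [-0.8, 0.0, -0.2]
grip_width: 0.0
```

```bash
python3 - <<'E'
from h import *
arc(157)
snap('scene','scene10')
im,_=load('scene10'); b=cv2.resize(im[140:240,230:330,::-1],None,fx=5,fy=5,interpolation=cv2.INTER_CUBIC)
cv2.imwrite('pics/o.png',b)
E
```

```text
pos [0.5406 0.1452 0.0867] [-1.7997e+02 -8.0000e-02  1.5566e+02] t 21.75 F [-0.8  0.  -0.2] M [ 0.06  0.   -0.01] w 0.0 q7 [-28.  14.  12. 106.  -3.  61.  51.]
 shift now-frame [-3.1 -0.5 -1.4]  after-turn frame [-3.  -0.6 -1.3]
 rotvec tool [-0.03 -0.08 -1.34]
```

View pics/o.png

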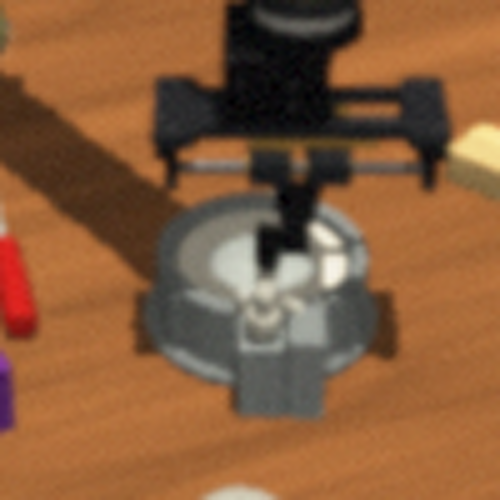

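servo_tool --commands '[0,-2,0,0,0,0,0,-2,0,0,0,0,0,0,0,0,0,0]'

```text
time_s: 22.1
tool_pos: [0.5396, 0.1419, 0.0868]
tool_rot: [180.0, -0.0, 155.7]
force: [0.8, 0.2, -0.8]
grip_width: 0.0006
```

servo_tool --commands '[0,-2,0,0,0,0,0,-2,0,0,0,0,0,0,0,0,0,0]'

```text
time_s: 22.4
tool_pos: [0.5385, 0.1396, 0.0871]
tool_rot: [179.9, 0.0, 155.8]
force: [0.1, 4.0, -1.3]
grip_width: 0.0006
```

servo_tool --commands '[0,-2,0,0,0,0,0,0,0,0,0,0]'

```text
time_s: 22.6
tool_pos: [0.5382, 0.139, 0.0874]
tool_rot: [179.7, 0.1, 155.9]
force: [2.6, 5.5, -1.9]
grip_width: 0.0006
```

servo_tool --commands '[0,-2,0,0,0,0,0,0,0,0,0,0]'

```text
time_s: 22.8
tool_pos: [0.538, 0.1385, 0.0876]
tool_rot: [179.6, 0.1, 155.9]
force: [6.6, 9.0, -4.2]
grip_width: 0.0005
```

servo_tool --commands '[0,6,0,0,0,0,0,12,0,0,0,0,0,3,-30,0,0,0,0,0,-45,0,0,0,0,0,-35,0,0,0,0,40,0,0,0,0,0,45,0,0,0,0,0,45,0,0,0,0,0,45,0,0,0,0,0,45,0,0,0,0]'

```text
time_s: 23.8
tool_pos: [0.6359, 0.3554, 0.1966]
tool_rot: [-179.9, 0.0, 155.8]
force: [-0.4, -0.7, 0.4]
grip_width: 0.0005
```

servo_tool --commands '[30,30,0,0,0,0,30,30,0,0,0,0,30,30,0,0,0,0,0,0,0,0,0,0]'

```text
time_s: 24.2
tool_pos: [0.5838, 0.4823, 0.1954]
tool_rot: [179.9, -0.3, 156.4]
force: [-0.1, 0.8, 0.4]
grip_width: 0.0006
```

```bash
python3 - <<'E'
from h import *
go(.5,.5,.2,158)
for n in('top','scene'): snap(n,n+'x')
im,_=load('topx'); a=cv2.resize(im[138:218,190:270,::-1],None,fx=5,fy=5,interpolation=cv2.INTER_CUBIC); im0=im
im,d=load('scenex'); b=cv2.resize(im[160:240,240:320,::-1],None,fx=5,fy=5,interpolation=cv2.INTER_CUBIC)
cv2.imwrite('pics/p.png',np.hstack([a,b]))
a=cv2.resize(im0[70:310,90:440,::-1],None,fx=1.14,fy=1.14*1,interpolation=cv2.INTER_AREA)
c=cv2.resize(im[190:240,160:210,::-1],None,fx=5.4,fy=5.4,interpolation=cv2.INTER_CUBIC)
h=min(len(a),len(c)); cv2.imwrite('pics/r.png',np.hstack([a[:h],c[:h]]))
E
```

```text
pos [0.5838 0.4823 0.1954] [179.92  -0.35 156.43] t 24.2 F [-0.1  0.8  0.4] M [ 0.02  0.04 -0.01] w 0.0006 q7 [-45.  32.   6.  67.  -4.  81.  27.]
 shift now-frame [ 83.9 -17.3  -4.1]  after-turn frame [ 84.3 -15.   -4.6]
 rotvec tool [ 0.08 -0.34 -1.57]
```

View pics/p.png

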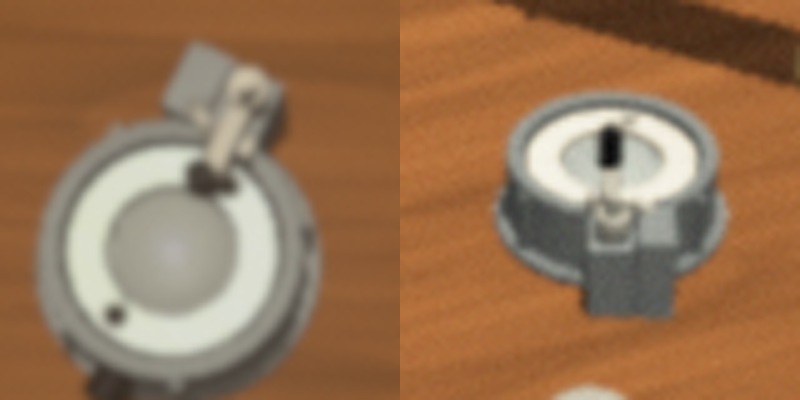

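View pics/r.png

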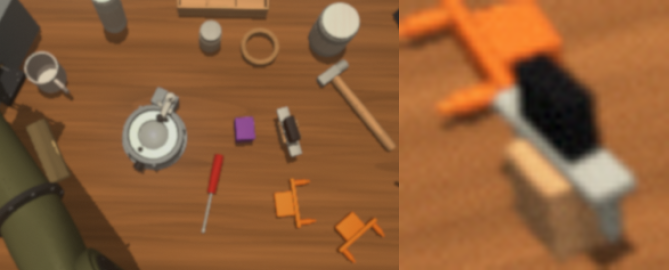

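```bash
python3 - <<'E'
from h import *
im,d=load('topx'); P=cloud('top',d)
def q(cr,f,off): return (np.array(cr)+.5)/f-.5+np.array(off)
b=q([(115,315)],5,(190,138)); w=onplane('top',b[:,0],b[:,1],.052)[0]; v=np.array([.501,.139])-w[:2]; print('hole',w.round(4),np.degrees(np.arctan2(v[1],v[0])))
k=q([(208,180)],5,(190,138))[0]; u,vv=np.round(k).astype(int); print('knob',onplane('top',k[0],k[1],.105).round(4),np.sort(P[vv-3:vv+4,u-3:u+4,2].ravel())[-8:].round(3))
lv=q([(222,150)],5,(190,138))[0]; u,vv=np.round(lv).astype(int); print('lever z',P[vv-1:vv+2,u,2].round(4))
i2,d2=load('scenex'); P2=cloud('scene',d2); p=P2[184:195,358-0:366]; 
u,vv=240+610//5-80,160+140//5; P2c=P2[vv-4:vv+5,u-2:u+3]; print('knob sc',P2c.reshape(-1,3)[np.argsort(P2c[...,2].ravel())[-5:]].round(3).tolist())
for l in('jar_mid','mug_mid'): print(l,[(np.round(o['box']).tolist(),round(o['conf'],2)) for o in look_for('top',l)][:2])
for nm in('top0','topx'):
    i,dd=load(nm); Q=cloud('top',dd)[155:215,320:370]; c=i[155:215,320:370].astype(int); hi=(Q[...,2]>.058)&(Q[...,2]<.072)&(c.min(2)>110); print(nm,cv2.minAreaRect(Q[hi][:,:2].astype(np.float32)),np.median(Q[hi][:,2]))
    for s in (Q[...,0]>.54),(Q[...,0]<.49): print(np.median(Q[hi&s][:,2]))
E
```

```text
hole [0.463  0.1711 0.052 ] -40.144725535843016
knob [[0.531  0.1176 0.105 ]] [0.106 0.106 0.106 0.107 0.107 0.107 0.107 0.108]
lever z [0.0714 0.0755 0.0734]
knob sc [[0.534, 0.118, 0.106], [0.538, 0.113, 0.106], [0.533, 0.115, 0.106], [0.537, 0.124, 0.106], [0.54, 0.115, 0.106]]
jar_mid [([265.0, 90.0, 18.0, 26.0], 0.78)]
mug_mid [([110.0, 118.0, 38.0, 33.0], 0.85), ([224.0, 154.0, 19.0, 24.0], 0.69)]
top0 ((0.5138331055641174, -0.19768807291984558), (0.11941370368003845, 0.026093874126672745), 15.40627384185791) 0.06413353921727645
0.06387382168398832
0.06420953103810914
topx ((0.5135239362716675, -0.19477218389511108), (0.11919543147087097, 0.027075253427028656), 16.165468215942383) 0.06432870327249014
0.06413909825298707
0.06451635008458398
```

Every check agrees: the knob top is at 106 mm (locked), the spanner bar is level at 64 mm, and the ring is unchanged. I'm handing in.

```bash
python3 -c "
from h import *
print(env.sign_off())"
```

```text
the job is handed in; nothing more can be done
None
```

I tightened the ring with the spanner, put the spanner back on its rest, then swung the catch over its hump into the notch. I handed in at about 24 s. The spanner went back before I closed the catch, because the catch needed the free fingers.

What the last checks showed:
- **Ring:** it turned about 47° clockwise (0.81 rad) and then hit a hard stop. The torque jumped from about 0.26 to 2.3 N m with almost no sideways force. That is less than the full 66° travel, so the ring must have started about 0.33 rad in. I read the stop as fully home from the torque alone, since no picture can confirm it. A last look at the one hole still in view put the ring at -40°, against -39° right after turning, so it hadn't moved.
- **Catch:** it passed the hump and I pushed it until it met its stop. The knob top measures 106 mm above the bench, where 105 mm is expected when locked.
- **Spanner:** it lies astride the wooden rest. The bar is level, its ends within 0.4 mm of each other at about 64 mm, and within 3 mm of where it started.
- **Jar and mug:** both are still standing where they were.

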